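Set the dust hood to a fresh polishing wheel and spin the wheel free

TASK

A felt wheel has just been changed on the polishing unit and its dust hood still stands pulled back: slide the hood up to the wheel, gently, so that its lip stands about 5 mm clear of the felt, and let go of it. Then spin the wheel by hand with a light fingertip (under 12 N), so that it coasts on by itself and has turned at least one whole turn without rubbing on the hood. Leave the hood where you set it and the other things on the bench alone.

Things in the scene. Friction and masses are not known exactly. Their poses are not given: they have to be found in the camera images.
- unit: the white bench polishing unit, fixed. Its origin lies on the table top straight under the wheel's centre; x points from the wheel to the hood and the filter box behind (away from the robot), y along the spindle towards the motor housing, z up. Its deck is 40 mm high. The motor housing (x -95 to +55 mm, y +65 to +265 mm) is 185 mm high, the filter box (x 200 to 300 mm) 175 mm high
- axle (a point): centre of the hard felt wheel on the spindle axis, 140 mm over the table, axes like the unit's. The wheel is 100 mm in diameter, 25 mm wide along y, and not yet trued: it sits some 2 mm out of true at an unknown angle: its free top rim lies 188 to 192 mm over the table and shifts as it turns; feel for it. Nothing stands above or before it; the spindle end sticks out 63 mm to -y
- felt_wheel (a joint): angle of the felt wheel in rad, without limit, near 0 at the start; it grows when the top of the wheel moves towards the robot (-x of the unit), but either way of turning will do. The bearings are good (0.003 N m of drag) and the wheel and motor rotor are light to turn (0.0017 kg m2), so that at 5 rad/s it coasts for 2 to 3 s; a stroke of one fingertip along the top of the rim spins it
- hood: the sheet-metal dust hood, a scoop open towards the wheel, 76 mm wide, that slides along the unit's x on two rails (45 mm of travel, about 4 N of friction, stays where it is left). Its origin is that of lip; axes like the unit's. At the start it stands 15 to 38 mm clear of the wheel
- lip (a point): middle of the front edge of the hood's lip, a 14 mm high steel bar across its mouth, at spindle height: the place that comes nearest to the wheel. It just touches the felt when it is 50 mm (48 to 52 mm, as the wheel is out of true) behind axle along the unit's x
- tab (a point): top of the upright black grip tab on the hood, 55 mm behind the lip and 40 mm above it: 24 mm along x, 14 mm along y, 30 mm tall over the hood's roof; to be pinched from above across its 14 mm
- wax_dark: bystander: dark bar of polishing wax, 100 x 38 x 30 mm, on the deck in front of the wheel
- ring_cone: bystander: felt ring cone, 28 mm wide, 72 mm tall, standing on the deck beside the hood
- wax_brown: bystander: brown bar of polishing wax, 100 x 38 x 30 mm, on the table
- spare_wheel: bystander: felt wheel of 80 mm diameter lying on the table
- spanner: bystander: spanner, 160 mm long, on the table
- bench_brush: bystander: bench brush, 180 mm long, on the table
- paste_jar: bystander: glass jar, 60 mm wide and tall, on the table

How it is judged:
By the outcome, as a careful person would: the job done as asked, in the order asked, and still so for the second after the job is handed in, with the robot touching nothing.
It also fails if it takes over 58 s, if anything falls off the work surface, if the arm or the gripper's body presses on something with over 40 N, if the wrist force passes 120 N, or if a joint passes its speed limit or range.

ROBOT

A 6-joint arm with a two-finger parallel gripper is mounted at the origin on the work surface. World frame = base frame: x ahead of the robot, y to its left, z up, the work surface at z = 0. Lengths are in m, angles in rad, forces in N, time in s.
With the tool pointing down it reaches from about 0.35 to 0.775 m from the base axis. Payload 7.3 kg.
Tool frame: the origin (TCP) lies between the finger pads; the fingertips stand 25 mm ahead of it and the grasp point (between the pads) lies 6 mm ahead of it (ctrl.tip_reach is the distance from the TCP to the fingertips, in m); z points along the fingers, x is the direction in which the jaws open and shut, and the axes are right-handed (so a half turn about z gives the same grasp; the last joint's range is limited). The gripper opens to 92 mm and grips with 3 to 60 N. Pads are 19 mm wide; open, the fingers measure 130 mm over their backs; the gripper's body (75 mm by 190 mm) begins 47 mm behind the grasp point.
Start: joints at [-1.456, 0.342, 1.524, -0, 1.275, -0.146], TCP at [0.135, -0.507, 0.252] pointing down, gripper open.
Joint ranges: [-2.53, 2.53], [-0.77, 2.02], [0.04, 2.7], [-1, 4.14], [0.28, 2.66], [-3.11, 3.11]. Speed limits (rad/s): [2.57, 2.57, 3.14, 3.14, 3.14, 3.14].

INTERFACE

Orientations are given as a unit quaternion [x, y, z, w].
In Python, from cell import ctrl, effector, solver, imaging gives the robot as it stands. Calls block until the motion is done:
- ctrl.reach(position, orientation): joint-space move of the TCP to a pose.
- ctrl.move_linear(position, frame=None, max_speed=0.15): straight line of the TCP; frame=None keeps the orientation; max_speed is the mean speed in m/s.
- ctrl.move_joints(angles): joint-space move.
- effector.let_go() and effector.close(strength=None): open the fingers fully, or close them until they stop; strength is the grip in N (None keeps the last).
- ctrl.dwell(seconds).
- solver.solve_ik(position, orientation): joint angles nearest the present ones, or None.
- ctrl.get_state(): the state.
- imaging.capture(name): name is "side" or "top"; returns a dict with "image" (400x640x3 uint8, red, green, blue), "camera_matrix" (3x3 intrinsics, pixels), "R" (3x3) and "t" (3): a world point X has camera coordinates R X + t. Camera axes: x right, y down, z forward; pixel columns grow to the right and rows downward; lengths in m; the calibration is good to about 2 mm. A picture is of the moment at which its call begins. There is no depth.
A pose or a line that the arm cannot do raises ctrl.IKError and nothing moves.
- ctrl.hand_in(): hands the job in, once; it reports no verdict.
The state is a dict: "clock": time; "qpos": joint angles; "qvel": joint speeds; "joint_efforts": joint torques, N m; "eef_pos": TCP position; "tcp_rot": TCP orientation; "wrist_force": force on the tool from outside, world axes, zero at the start; "wrist_torque": the same for the moment, N m; "grip_width": finger opening in m.
Only numpy, scipy, OpenCV 4.12 (cv2) and the standard library are available. Lean on these libraries where they do the work, as an engineer would, in place of code of your own. Each camera call takes 0.05 s, during which the arm holds its last target.

## Working session

There is one attempt and no reset: what is moved stays moved. The work goes in short steps, each a Python script; the robot and the scene stay as the last script left them, time stands still between calls to the robot, and variables do not carry over. Pictures are saved under pics/ and viewed, and the job is handed in when it is done.

```bash
ls; mkdir -p pics
python3 - <<'E'
from cell import ctrl,effector,solver,imaging
import cv2,numpy as np
for n in("side","top"):
    c=imaging.capture(n); cv2.imwrite(f"pics/{n}0.png",c["image"][:,:,::-1])
    print(n,c["camera_matrix"].tolist(),c["R"].tolist(),c["t"].tolist())
s=ctrl.get_state();print(s)
E
```

```text
pics
side [[520.2068163935784, 0.0, 329.84844781411664], [0.0, 520.2068163935784, 204.2289854317896], [0.0, 0.0, 1.0]] [[0.9711324136741359, -0.238164803432847, 0.013392591879112532], [-0.12215605322430909, -0.5447525921242848, -0.829652042747158], [0.20488956481994608, 0.8040660046163286, -0.5581201720491988]] [-0.4991426349103102, 0.1624397708405028, 1.6389631459098402]
top [[381.3445943827067, 0.0, 323.89590510626726], [0.0, 381.3445943827067, 200.12805307503913], [0.0, 0.0, 1.0]] [[-0.01802995867306742, -0.9995997180692813, -0.021801931704808816], [-0.9960693590447585, 0.019849066267058464, -0.08632407856728318], [0.08672227258560535, 0.020159816570087787, -0.9960285283230841]] [0.031584072581329524, 0.5326531377871169, 1.1236094588250902]
{'clock': 0.1, 'qpos': array([-1.45598341e+00,  3.42621463e-01,  1.52490433e+00, -1.47032830e-05,
        1.27540322e+00, -1.46012470e-01]), 'qvel': array([ 0.00019347, -0.00198374, -0.00492557, -0.00126463,  0.00073166,
       -0.00092128]), 'joint_efforts': array([ 7.50357467e-04, -4.32007062e+01, -2.44693440e+01,  7.18272314e-02,
        5.25852456e-02, -4.95317613e-05]), 'eef_pos': array([ 0.13535964, -0.50691479,  0.25113682]), 'tcp_rot': array([ 7.93057908e-01, -6.09145884e-01, -4.70095983e-04, -4.74893130e-04]), 'wrist_force': array([ 0.48728188, -0.12064604, -0.18087007]), 'wrist_torque': array([0.01964774, 0.04270863, 0.05444713]), 'grip_width': 0.09181178135682075}
```

View pics/side0.png

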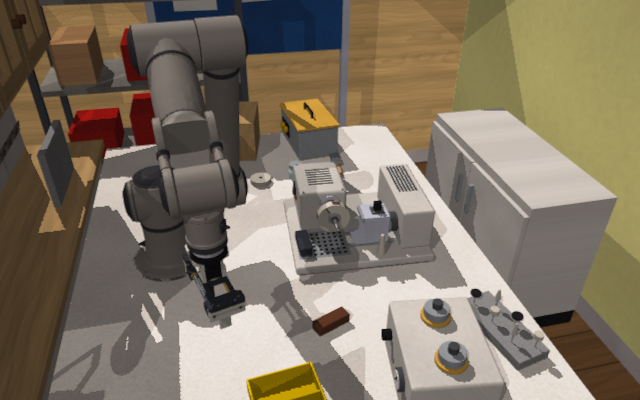

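View pics/top0.png

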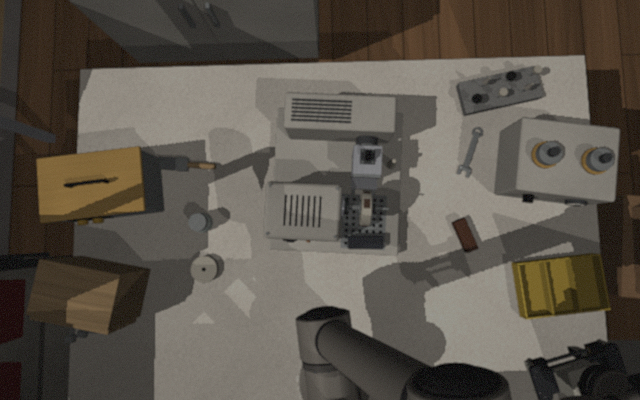

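The side view shows the unit around (360,215), with the wheel at (333,215) and the tab at (377,206). In the top view the wheel is at (366,207) and the tab at (370,156). I'll zoom in on both.

Run:
```python
import cv2
a=cv2.imread("pics/side0.png")[150:275,280:440];cv2.imwrite("pics/side0z.png",cv2.resize(a,None,fx=4.7,fy=4.7,interpolation=cv2.INTER_CUBIC))
a=cv2.imread("pics/top0.png")[85:255,255:415];cv2.imwrite("pics/top0z.png",cv2.resize(cv2.convertScaleAbs(a,alpha=1.5),None,fx=3.5,fy=3.5,interpolation=cv2.INTER_CUBIC))
```

```text
(no output)
```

View pics/side0z.png

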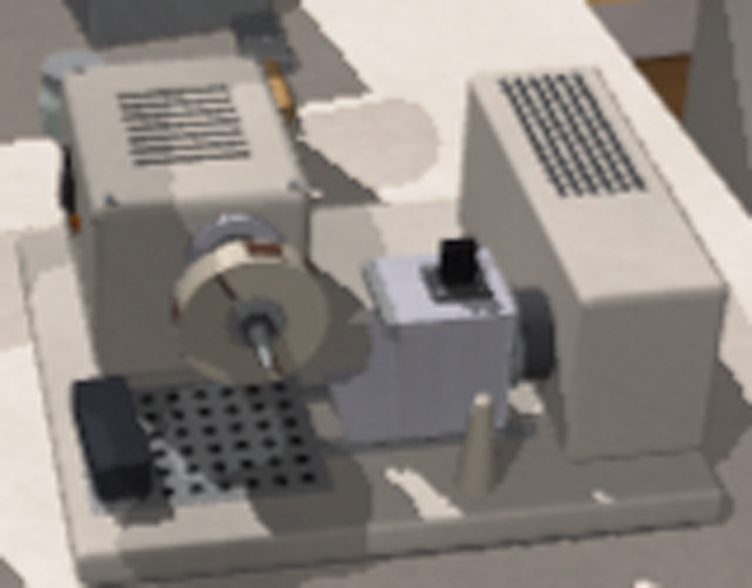

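View pics/top0z.png

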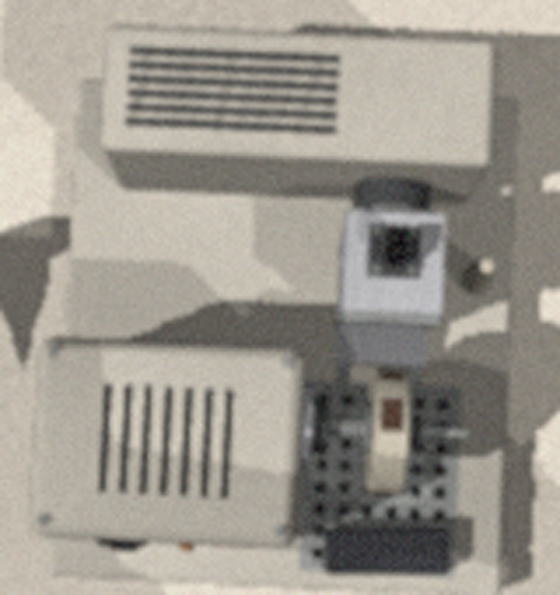

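```bash
cat > fit.py <<'E'
import numpy as np
from scipy.optimize import least_squares
Kt=np.array([[381.3445943827067,0,323.89590510626726],[0,381.3445943827067,200.12805307503913],[0,0,1]])
Rt=np.array([[-0.01802995867306742,-0.9995997180692813,-0.021801931704808816],[-0.9960693590447585,0.019849066267058464,-0.08632407856728318],[0.08672227258560535,0.020159816570087787,-0.9960285283230841]]);tt=np.array([0.031584072581329524,0.5326531377871169,1.1236094588250902])
Ks=np.array([[520.2068163935784,0,329.84844781411664],[0,520.2068163935784,204.2289854317896],[0,0,1]])
Rs=np.array([[0.9711324136741359,-0.238164803432847,0.013392591879112532],[-0.12215605322430909,-0.5447525921242848,-0.829652042747158],[0.20488956481994608,0.8040660046163286,-0.5581201720491988]]);ts=np.array([-0.4991426349103102,0.1624397708405028,1.6389631459098402])
def proj(cam,X):
    K,R,t=(Kt,Rt,tt) if cam=='t' else (Ks,Rs,ts)
    p=K@(R@np.asarray(X)+t);return p[:2]/p[2]
def zoom(cam,z): # zoomed px -> px (cv2 resize half pixel)
    z=np.array(z,float)
    return (z+.5)/3.5-.5+[255,85] if cam=='t' else (z+.5)/4.7-.5+[280,150]
def world(p,X):
    c,s=np.cos(p[2]),np.sin(p[2]);return np.array([p[0]+c*X[0]-s*X[1],p[1]+s*X[0]+c*X[1],X[2]])
# params x,y,yaw, lipx
obs=[('t',(50,342),(.055,.265,.185)),('t',(298,350),(.055,.065,.185)),('t',(292,545),(-.095,.065,.185)),('t',(40,535),(-.095,.265,.185)),
('s',(92,207),(-.095,.065,.185)),('s',(305,200),(.055,.065,.185)),('s',(255,62),(.055,.265,.185)),('s',(65,70),(-.095,.265,.185)),
('t',(398,246),'tab'),('s',(458,242),'tab')]
def pred(p,o):
    X=o[2]
    if X=='tab':X=(p[3]+.055,0,.18)
    return proj(o[0],world(p,X))
def res(p):return np.concatenate([pred(p,o)-zoom(o[0],o[1]) for o in obs])
if __name__=="__main__":
    r=least_squares(res,[.55,-.1,0,.07],loss='soft_l1');p=r.x
    print(p.round(4));print(r.fun.reshape(-1,2).round(2))
    np.save('p.npy',p)
E
python3 fit.py
cat > ov.py <<'E'
import cv2,sys,numpy as np
from fit import *
def overlay(img,cam,p,out,box,f,gain=1.0):
    x0,y0,x1,y1=box
    a=cv2.resize(cv2.convertScaleAbs(img[y0:y1,x0:x1],alpha=gain),None,fx=f,fy=f,interpolation=cv2.INTER_CUBIC)
    def line(P,col):
        q=np.array([(proj(cam,world(p,X))-[x0,y0]+.5)*f-.5 for X in P]);cv2.polylines(a,[np.int32(np.round(q*16))],False,col,1,cv2.LINE_AA,4)
    def rect(x,X,y,Y,z,col):line([(x,y,z),(X,y,z),(X,Y,z),(x,Y,z),(x,y,z)],col)
    rect(-.095,.055,.065,.265,.185,(0,0,255))
    rect(.2,.3,-.05,.2,.175,(0,0,255))
    th=np.linspace(0,2*np.pi,60)
    for y in(-.0125,.0125):line([(.05*np.cos(a_),y,.14+.05*np.sin(a_)) for a_ in th],(0,255,0))
    L=p[3]
    rect(L+.043,L+.067,-.007,.007,.18,(0,255,255)); rect(L+.043,L+.067,-.007,.007,.15,(0,255,255))
    line([(L,-.038,.133),(L,.038,.133),(L,.038,.147),(L,-.038,.147),(L,-.038,.133)],(255,0,0))
    cv2.imwrite(out,a)
E
python3 - <<'E'
from ov import *
p=np.load('p.npy')
overlay(cv2.imread('pics/top0.png'),'t',p,'pics/top0o.png',(330,130,410,215),7,1.6)
overlay(cv2.imread('pics/side0.png'),'s',p,'pics/side0o.png',(305,180,405,260),7.5,1)
E
```

```text
[ 0.4999 -0.0926 -0.0635  0.0809]
[[-3.07 -1.17]
 [ 2.93 -0.2 ]
 [ 2.23  2.31]
 [-3.62  1.56]
 [ 0.1   1.1 ]
 [ 2.48 -1.47]
 [ 1.31 -2.95]
 [-1.7  -1.37]
 [ 0.44  0.14]
 [ 0.15  0.07]]
```

View pics/top0o.png

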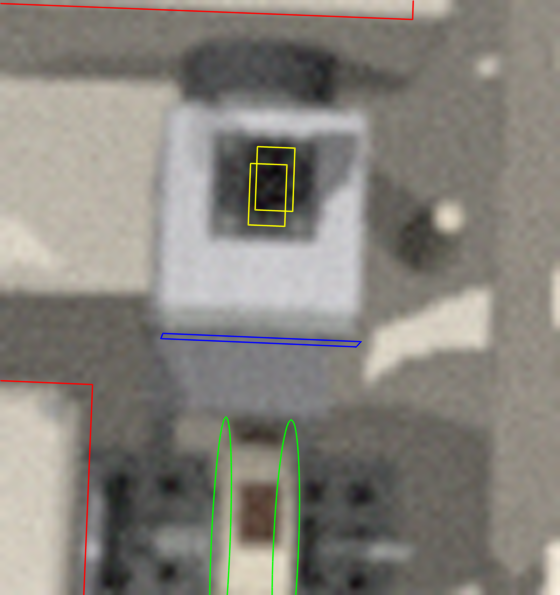

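View pics/side0o.png

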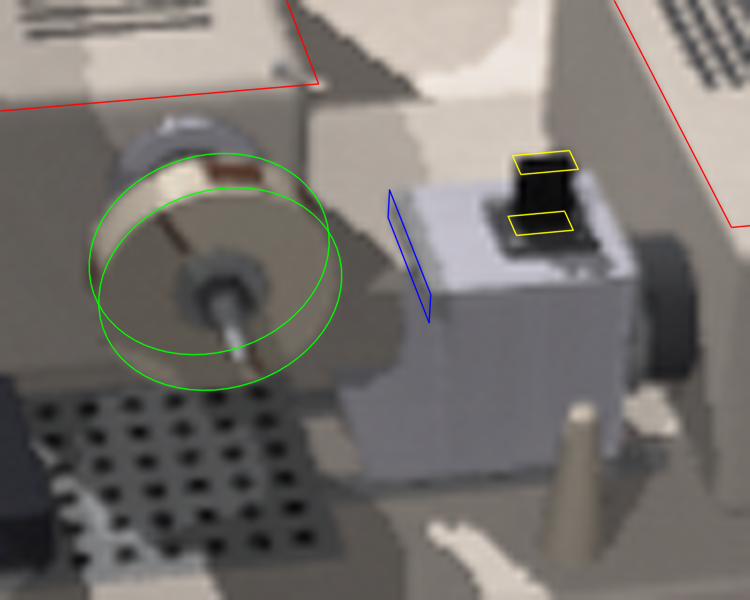

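Run:
```python
import cv2,numpy as np
from cell import imaging
# average several frames to cut noise
for n,b,f,g in(("side",(310,180,400,245),8.5,1.3),("top",(335,140,405,225),7,1.8)):
    m=np.mean([imaging.capture(n)["image"].astype(float) for _ in range(4)],0)[:,:,::-1]
    np.save(f"{n}m.npy",m)
    a=m[b[1]:b[3],b[0]:b[2]]*g
    cv2.imwrite(f"pics/{n}1z.png",cv2.resize(np.uint8(np.clip(a,0,255)),None,fx=f,fy=f,interpolation=cv2.INTER_NEAREST))
```

```text
(no output)
```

View pics/side1z.png

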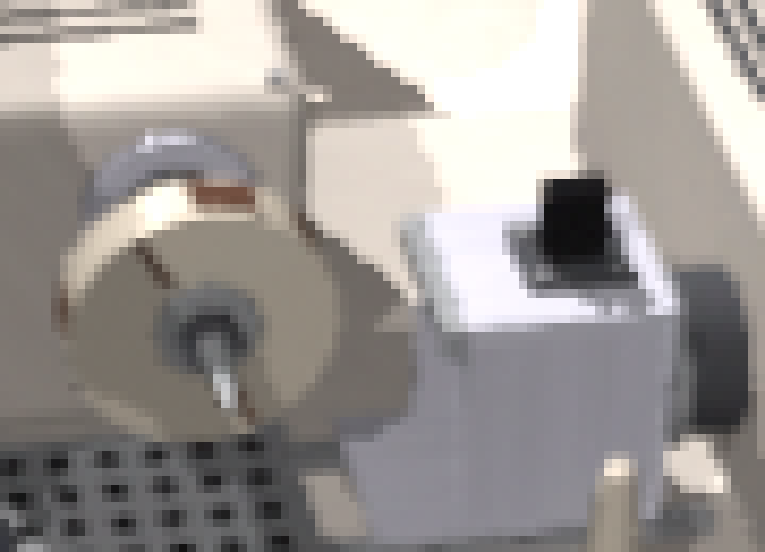

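View pics/top1z.png

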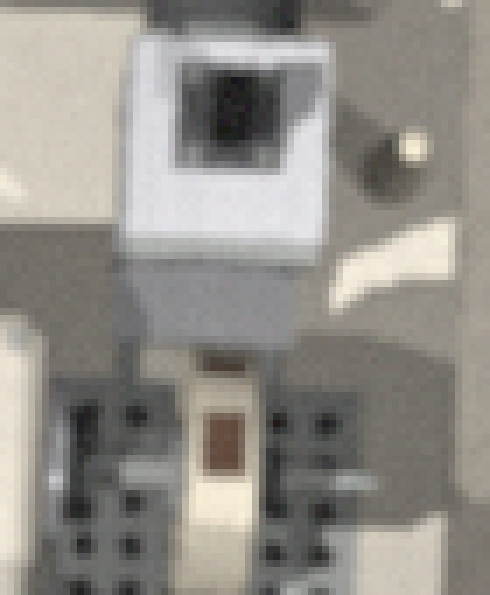

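```bash
cat > fit2.py <<'E'
from fit import *
S=lambda z:np.array(z)/8.5-.5+[310,180]
T=lambda z:np.array(z)/7-.5+[335,140]
th=np.linspace(0,2*np.pi,181)
def circ(cam,p):
    return np.array([proj(cam,world(p,(.05*np.cos(a),y,.14+.05*np.sin(a)))) for y in(-.0125,.0125) for a in th])
def front(cam,p):
    return np.array([proj(cam,world(p,(.05*np.cos(a),-.0125,.14+.05*np.sin(a)))) for a in th])
def terms(p):
    L=p[3];W=lambda c,X:proj(c,world(p,X))
    r={}
    cs=circ('s',p);f=front('s',p)
    r['w_left']=cs[:,0].min()-S((57,0))[0]
    r['w_right']=f[:,0].max()-S((341,0))[0]
    r['w_top']=cs[:,1].min()-S((0,180))[1]
    r['w_bot']=f[:,1].max()-S((0,435))[1]
    d=W('s',(0,-.063,.14))-S((228,412));r['tip_s_u'],r['tip_s_v']=d
    d=W('t',(0,-.063,.14))-T((376,481));r['tip_t_u'],r['tip_t_v']=d
    r['rim_t']=W('t',(0.02,0,.186))[0]-T((224,0))[0]
    d=W('s',(L+.055,.007,.18))-S((574,178));r['tab_s_u'],r['tab_s_v']=d
    d=W('t',(L+.055,0,.18))-T((234,104));r['tab_t_u'],r['tab_t_v']=d
    r['hoodtL']=W('t',(L+.02,.038,.15))[0]-T((124,0))[0]
    r['hoodtR']=W('t',(L+.02,-.038,.15))[0]-T((326,0))[0]
    r['lip_t_L']=(W('t',(L,.036,.147))-T((122,255)))[1]
    r['lip_t_R']=(W('t',(L,-.036,.147))-T((321,267)))[1]
    r['lip_s_u']=(W('s',(L,-.038,.147))-S((440,331)))[0]
    r['lip_s_u2']=(W('s',(L,.038,.147))-S((402,222)))[0]
    return r
r=least_squares(lambda p:np.append(list(terms(p).values()),(p[2]+.058)/.008*.5),[.5,-.09,-.06,.08],loss='soft_l1')
if __name__=="__main__":
    print(r.x.round(4),np.sqrt(np.diag(np.linalg.inv(r.jac.T@r.jac)))*.6)
    print({k:round(float(v),2) for k,v in terms(r.x).items()})
    np.save('p.npy',r.x)
    from ov import *
    overlay(np.load('topm.npy').astype('uint8'),'t',r.x,'pics/top1o.png',(335,140,405,225),7,1.7)
    overlay(np.load('sidem.npy').astype('uint8'),'s',r.x,'pics/side1o.png',(310,180,400,245),8.5,1)
E
python3 fit2.py
```

```text
[ 0.4997 -0.0907 -0.0635  0.0828] [0.00106328 0.00083458 0.00743896 0.00131632]
{'w_left': -0.03, 'w_right': 0.22, 'w_top': -1.06, 'w_bot': 0.5, 'tip_s_u': 0.5, 'tip_s_v': -0.29, 'tip_t_u': 0.13, 'tip_t_v': 0.78, 'rim_t': 0.15, 'tab_s_u': -0.06, 'tab_s_v': -0.92, 'tab_t_u': 0.14, 'tab_t_v': 0.09, 'hoodtL': 0.19, 'hoodtR': -0.33, 'lip_t_L': 0.62, 'lip_t_R': 0.03, 'lip_s_u': 1.03, 'lip_s_u2': 0.0}
```

```bash
python3 -c "
import cv2,numpy as np
a=cv2.imread('pics/top1o.png');b=cv2.imread('pics/side1o.png')
b=cv2.resize(b,None,fx=.9,fy=.9);cv2.imwrite('pics/side1p.png',b)"
```

```text
(no output)
```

View pics/top1o.png

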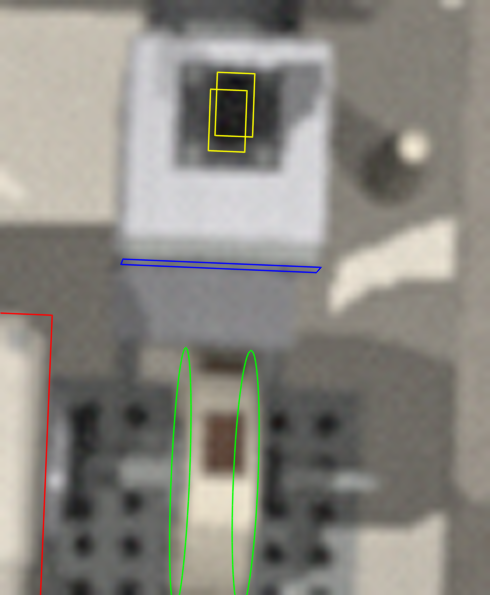

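View pics/side1o.png

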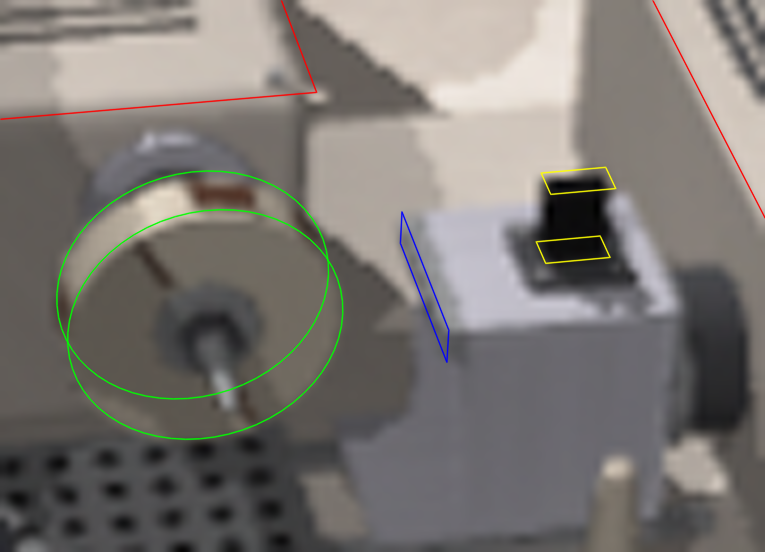

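```bash
cat > fit3.py <<'E'
from fit2 import *
def full(q):
    p=q[:4];o={'s':q[4:6],'t':q[6:8]}
    t=terms(p)
    for k in t:
        cam='t' if ('_t' in k or 'hoodt' in k) else 's'
        ax=1 if (k.endswith('_v') or k in('w_top','w_bot','lip_t_L','lip_t_R')) else 0
        t[k]=t[k]+o[cam][ax]
    def slope(cam,A,B,za,zb,h=True):
        a,b=proj(cam,world(p,A)),proj(cam,world(p,B));c,d=zoom(cam,za),zoom(cam,zb)
        u,w=b-a,d-c
        return (np.arctan2(u[1],u[0])-np.arctan2(w[1],w[0]))*np.linalg.norm(w)
    t['s1']=slope('t',(.2,.15,.175),(.2,-.07,.175),(105,150),(490,163))
    t['s2']=slope('t',(.3,.15,.175),(.3,-.07,.175),(112,27),(490,43))
    t['s3']=slope('t',(.055,.26,.185),(.055,.07,.185),(50,342),(298,350))
    t['s4']=slope('t',(-.095,.26,.185),(-.095,.07,.185),(40,535),(292,545))
    t['s5']=slope('s',(.2,.15,.175),(.2,-.07,.175),(475,75),(580,300))
    t['s6']=slope('s',(.3,.15,.175),(.3,-.07,.175),(600,68),(722,293))
    for i in range(4):t['o%d'%i]=q[4+i]*.7*1.0
    return t
r=least_squares(lambda q:list(full(q).values()),np.r_[.5,-.09,-.06,.08,0,0,0,0],loss='soft_l1')
if __name__=="__main__":
    print(r.x.round(4),(np.sqrt(np.diag(np.linalg.inv(r.jac.T@r.jac)))*.6).round(4))
    print({k:round(float(v),2) for k,v in full(r.x).items()})
    np.save('p.npy',r.x[:4])
E
python3 fit3.py
python3 - <<'E'
import sys;sys.path.insert(0,'.')
import numpy as np
from cell import solver,ctrl
from scipy.spatial.transform import Rotation as Rn
p=np.load('p.npy')
yaw=p[2];c,s=np.cos(yaw),np.sin(yaw)
for sg in(1,-1):
    z=np.array([0,0,-1]);x=sg*np.array([-s,c,0]);R=np.c_[x,np.cross(z,x),z];q=Rn.from_matrix(R).as_quat()
    from fit import world
    for h in(.19,.165,.28):
        X=world(p,(p[3]+.055,0,h));print(sg,X,q.round(3),solver.solve_ik(X,q))
print(ctrl.get_state()['clock'],ctrl.tip_reach)
E
```

```text
[ 0.5013 -0.0916 -0.0681  0.0822 -0.7116  0.0907 -0.4496  0.1841] [0.002  0.0021 0.004  0.0013 0.5687 0.5042 0.7806 0.5966]
{'w_left': -0.15, 'w_right': 0.1, 'w_top': -0.78, 'w_bot': 0.69, 'tip_s_u': 0.31, 'tip_s_v': -0.09, 'tip_t_u': -0.01, 'tip_t_v': 0.45, 'rim_t': 0.07, 'tab_s_u': -0.3, 'tab_s_v': -0.61, 'tab_t_u': 0.24, 'tab_t_v': -0.12, 'hoodtL': 0.22, 'hoodtR': -0.31, 'lip_t_L': 0.36, 'lip_t_R': -0.11, 'lip_s_u': 0.7, 'lip_s_u2': -0.24, 's1': 1.03, 's2': -0.18, 's3': 1.03, 's4': 0.8, 's5': -1.81, 's6': -2.5, 'o0': -0.5, 'o1': 0.06, 'o2': -0.31, 'o3': 0.13}
1 [ 0.63814974 -0.10088154  0.19      ] [0.731 0.683 0.    0.   ] [-2.75316926e-01  6.13345343e-01  1.24929677e+00 -4.44089210e-16
  1.27895054e+00 -1.77803993e+00]
1 [ 0.63814974 -0.10088154  0.165     ] [0.731 0.683 0.    0.   ] [-2.75316926e-01  6.34772981e-01  1.28182871e+00 -4.44089210e-16
  1.22499096e+00 -1.77803993e+00]
1 [ 0.63814974 -0.10088154  0.28      ] [0.731 0.683 0.    0.   ] [-2.75316926e-01  5.56713312e-01  1.10181352e+00 -4.44089210e-16
  1.48306582e+00 -1.77803993e+00]
-1 [ 0.63814974 -0.10088154  0.19      ] [-0.683  0.731  0.     0.   ] [-2.75316926e-01  6.13345343e-01  1.24929677e+00 -4.44089210e-16
  1.27895054e+00  1.36355273e+00]
-1 [ 0.63814974 -0.10088154  0.165     ] [-0.683  0.731  0.     0.   ] [-2.75316926e-01  6.34772981e-01  1.28182871e+00 -4.44089210e-16
  1.22499096e+00  1.36355273e+00]
-1 [ 0.63814974 -0.10088154  0.28      ] [-0.683  0.731  0.     0.   ] [-2.75316926e-01  5.56713312e-01  1.10181352e+00 -4.44089210e-16
  1.48306582e+00  1.36355273e+00]
0.5 0.025
```

```bash
cat > h.py <<'E'
import numpy as np
from cell import ctrl,effector,solver,imaging
from scipy.spatial.transform import Rotation as Rn
from fit import world
p=np.load('p.npy');p[2]=-.066
YAW=p[2];c,s=np.cos(YAW),np.sin(YAW);UX=np.array([c,s,0]);UY=np.array([-s,c,0])
z=np.array([0,0,-1.]);
def quat(x):return Rn.from_matrix(np.c_[x,np.cross(z,x),z]).as_quat()
QY=quat(-UY)   # jaws along unit y
def st(msg=''):
    a=ctrl.get_state();f=a['wrist_force']
    d=a['eef_pos']-[p[0],p[1],0]
    print(msg,'t%.2f'%a['clock'],'u',np.round([d@UX,d@UY,d[2]],4),'F_u',np.round([f@UX,f@UY,f[2]],2),'w%.4f'%a['grip_width'])
    return a
E
python3 - <<'E'
from h import *
import cv2
X=world(p,(p[3]+.055,0,.25))
ctrl.reach(X,QY);st('above')
ctrl.move_linear(world(p,(p[3]+.055,0,.179)),max_speed=.1);st('down')
for n in("side","top"):
    c_=imaging.capture(n);cv2.imwrite(f"pics/{n}2.png",cv2.resize(c_["image"][130:260,280:440,::-1],None,fx=4.5,fy=4.5,interpolation=cv2.INTER_CUBIC))
E
```

```text
above t2.81 u [ 0.137  -0.001   0.2501] F_u [-0.28 -0.81  1.3 ] w0.0919
down t3.67 u [ 0.1376 -0.0002  0.1797] F_u [-0.24  0.41  1.11] w0.0916
```

View pics/side2.png

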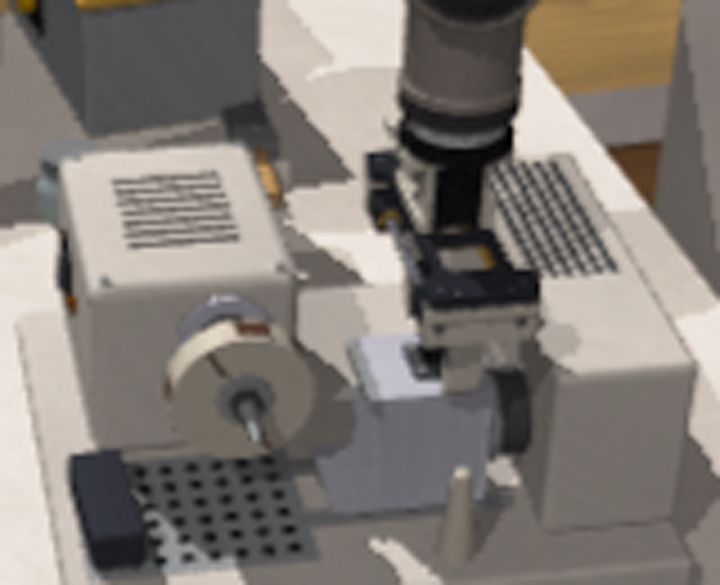

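The near finger at (465,365) sits level with the tab at (430,360), straddling it along y, with no contact force. I'll pinch it and slide most of the way.

Run:
```python
from h import *
import cv2
effector.close(12);a=st('closed')
if a['grip_width']<.011 or a['grip_width']>.018: raise SystemExit('bad width')
f=a['wrist_force']@UY
e0=a['eef_pos'].copy()
tgt=e0-UX*.020
ctrl.move_linear(tgt,max_speed=.03);b=st('slid')
print('moved',(b['eef_pos']-e0)@UX)
ctrl.dwell(.2);st('rest')
for n in("side","top"):
    m=np.mean([imaging.capture(n)["image"].astype(float) for _ in range(2)],0)[:,:,::-1];np.save(n+'3.npy',m)
for n,b,f,g in(("side",(310,180,400,245),8.5,1.3),("top",(335,140,405,225),7,1.8)):
    m=np.load(n+'3.npy');a=m[b[1]:b[3],b[0]:b[2]]*g
    cv2.imwrite(f"pics/{n}3z.png",cv2.resize(np.uint8(np.clip(a,0,255)),None,fx=f,fy=f,interpolation=cv2.INTER_NEAREST))
```

```text
closed t4.95 u [0.1372 0.0011 0.179 ] F_u [0.53 4.95 0.69] w0.0139
slid t5.77 u [0.1173 0.0012 0.179 ] F_u [ 3.67  2.97 -1.33] w0.0141
moved -0.019868098662087667
rest t5.97 u [0.1173 0.0012 0.179 ] F_u [ 3.09  2.86 -2.46] w0.0144
```

View pics/side3z.png

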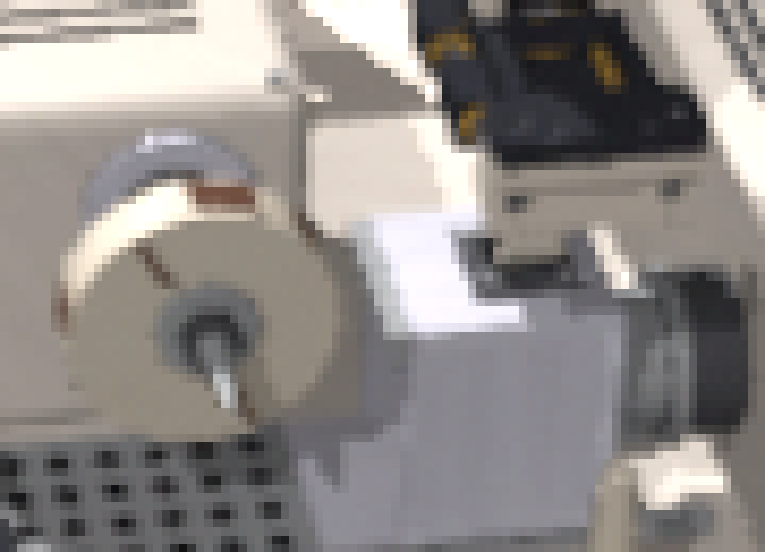

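View pics/top3z.png

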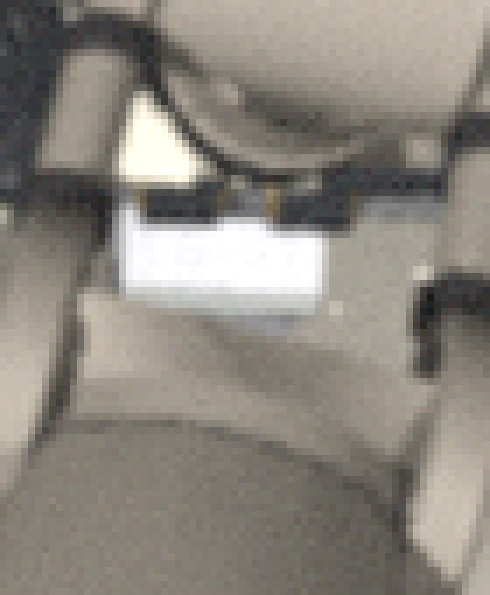

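Run:
```python
from fit2 import *
import cv2
p=np.load('p.npy');p[2]=-.066
c=circ('t',p);print(c.min(0),c.max(0),c[181:].min(0),c[:181].min(0))
m=np.load('topm.npy')
for u in (365,366,367,368):print(u,m[186:232,u].mean(1).round().astype(int).tolist())
b=(340,180,400,235);cv2.imwrite('pics/topw.png',cv2.resize(np.uint8(np.clip(m[b[1]:b[3],b[0]:b[2]]*1.8,0,255)),None,fx=10,fy=10,interpolation=cv2.INTER_NEAREST))
```

```text
[359.01406575 188.56210797] [371.86351821 226.17664044] [359.01406575 188.56210797] [367.94577835 188.98182293]
365 [82, 82, 73, 59, 46, 37, 36, 62, 81, 89, 92, 94, 82, 58, 48, 47, 48, 44, 48, 44, 47, 72, 107, 127, 130, 130, 127, 127, 121, 112, 106, 104, 103, 99, 98, 97, 93, 88, 81, 65, 50, 70, 87, 83, 66, 56]
366 [82, 82, 75, 64, 47, 38, 36, 59, 80, 85, 92, 94, 83, 58, 46, 44, 45, 46, 44, 44, 47, 71, 104, 126, 129, 129, 128, 127, 123, 109, 104, 103, 103, 100, 100, 98, 94, 91, 85, 66, 56, 78, 92, 79, 46, 29]
367 [80, 78, 77, 62, 50, 41, 34, 57, 79, 86, 90, 94, 84, 60, 46, 46, 48, 43, 44, 43, 47, 72, 104, 127, 129, 129, 128, 126, 119, 110, 104, 104, 102, 100, 100, 96, 94, 90, 86, 69, 66, 87, 93, 78, 50, 37]
368 [81, 79, 74, 65, 48, 41, 35, 54, 77, 85, 88, 92, 82, 56, 45, 44, 45, 44, 44, 42, 47, 71, 105, 127, 130, 129, 127, 126, 124, 115, 105, 103, 104, 102, 98, 100, 95, 90, 84, 75, 78, 92, 96, 85, 72, 68]
```

View pics/topw.png

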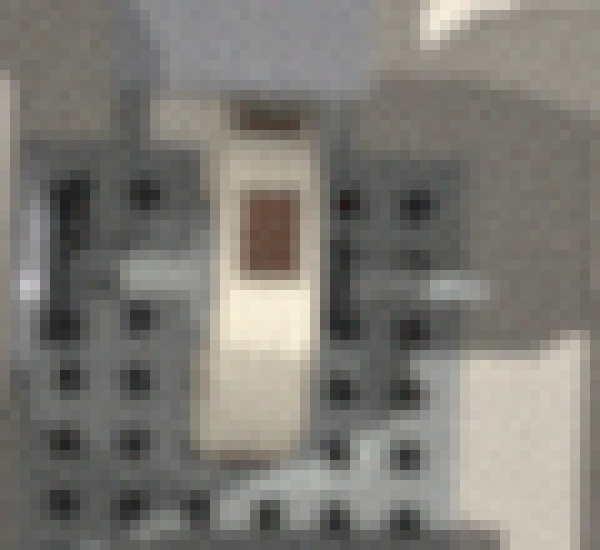

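The hood slid 20 mm without slipping, at about 3.5 N. In the top view the wheel's ends match the model to within 0.4 px, so the remaining gap is about 12 mm. I'll do the last 7 mm now.

Run:
```python
from h import *
import cv2
a=st();e0=a['eef_pos'].copy()
ctrl.move_linear(e0-UX*.0071,max_speed=.02);b=st('slid');print((b['eef_pos']-e0)@UX)
m=imaging.capture("side")["image"][:,:,::-1];np.save('side4.npy',m)
from ov import overlay
q=p.copy();q[3]=.055
overlay(m,'s',q,'pics/side4o.png',(310,180,400,245),8.5,1.2)
m=m[180:245,310:400]*1.0
cv2.imwrite("pics/side4z.png",cv2.resize(np.uint8(np.clip(m*1.2,0,255)),None,fx=8.5,fy=8.5,interpolation=cv2.INTER_NEAREST))
```

```text
t6.17 u [0.1173 0.0012 0.179 ] F_u [ 3.64  2.95 -2.22] w0.0143
slid t6.67 u [0.11   0.0012 0.179 ] F_u [ 1.87  2.67 -0.96] w0.0138
-0.007293330235250845
```

View pics/side4o.png

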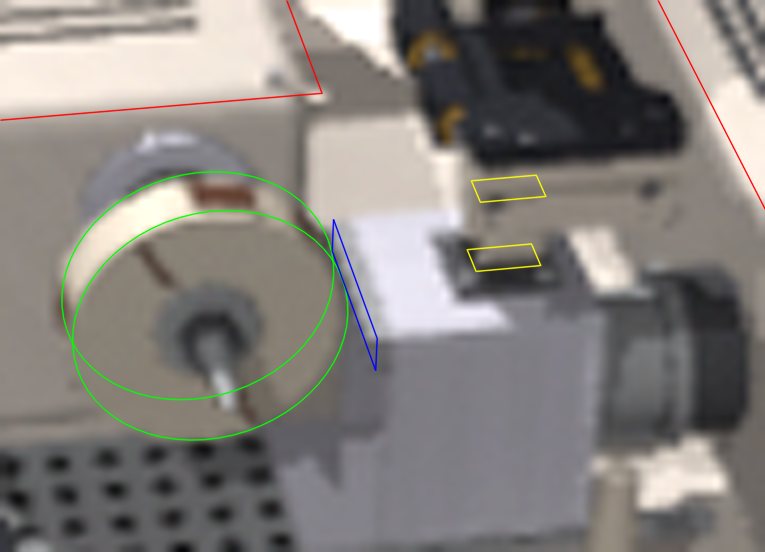

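View pics/side4z.png

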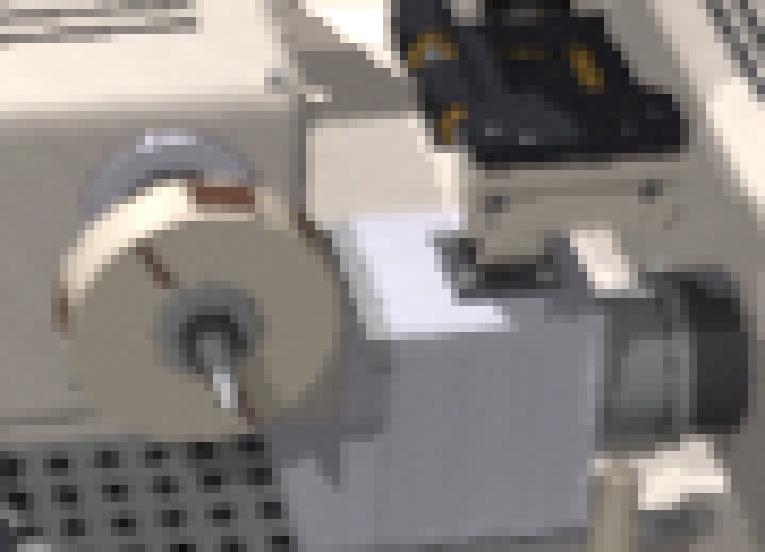

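Run:
```python
from h import *
import cv2
effector.let_go();st('open')
a=ctrl.get_state();X=a['eef_pos'].copy();X[2]=.26
ctrl.move_linear(X,max_speed=.15);st('up')
q=np.array(ctrl.get_state()['qpos']);q[0]-=.75
ctrl.move_joints(q);st('aside')
for n in("side","top"):
    m=np.mean([imaging.capture(n)["image"].astype(float) for _ in range(3)],0)[:,:,::-1];np.save(n+'5.npy',m)
from ov import overlay
r=p.copy();r[3]=.055
for n,b,f,g in(("side",(310,180,400,245),8.5,1.3),("top",(335,140,405,225),7,1.8)):
    m=np.load(n+'5.npy');overlay(m,n[0],r,f'pics/{n}5o.png',b,f,g)
    a=m[b[1]:b[3],b[0]:b[2]]*g
    cv2.imwrite(f"pics/{n}5z.png",cv2.resize(np.uint8(np.clip(a,0,255)),None,fx=f,fy=f,interpolation=cv2.INTER_NEAREST))
```

```text
open t8.01 u [0.1102 0.0012 0.1789] F_u [0.38 0.73 0.01] w0.0919
up t8.70 u [0.1097 0.0013 0.2591] F_u [-0.35 -0.31 -1.39] w0.0920
aside t10.36 u [-0.0935 -0.4025  0.2591] F_u [-0.35 -0.11  0.24] w0.0919
```

View pics/side5z.png

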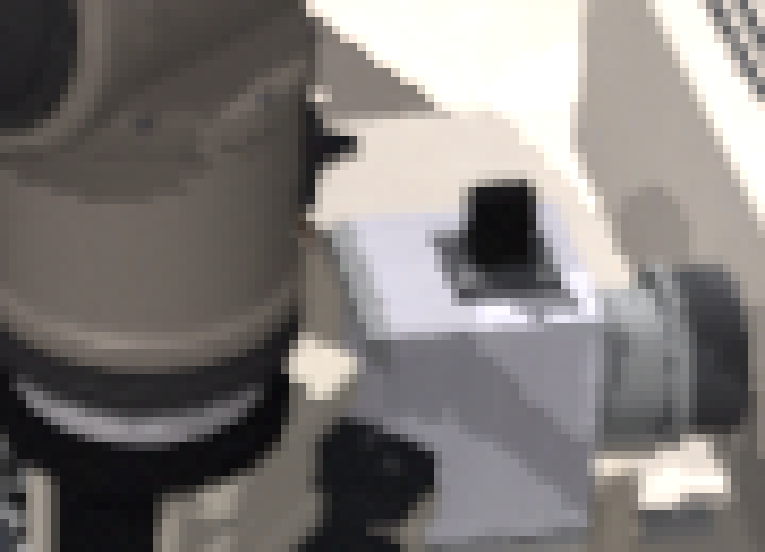

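View pics/top5o.png

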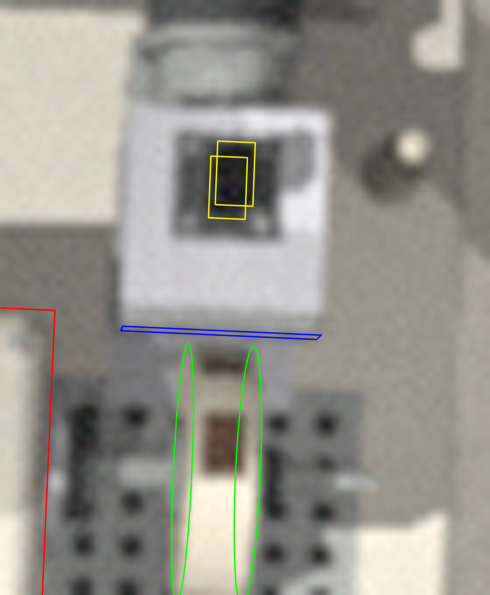

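View pics/top5z.png

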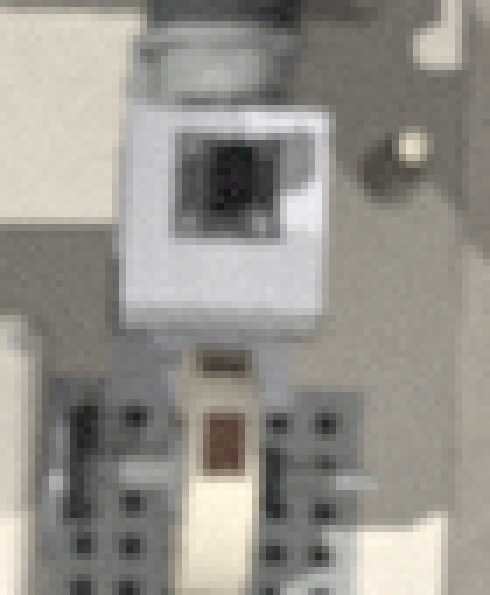

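Released. Against the overlay for a 5 mm gap, the lip edge at (220,330) and the tab at (236,175) both match within about 0.3 px, so the gap is about 5 mm. Next I'll feel for the wheel's top with closed fingers.

```bash
cat >> h.py <<'E'
def F(n=6):
    f=[]
    for _ in range(n):
        f.append(ctrl.get_state()['wrist_force']);ctrl.dwell(.02)
    f=np.mean(f,0);return np.array([f@UX,f@UY,f[2]])
E
python3 - <<'E'
from h import *
effector.close(10)
X=lambda x,zt:world(p,(x,0,zt+.025))
ctrl.reach(X(.008,.23),QY);st('over')
ctrl.move_linear(X(.008,.197),max_speed=.1);ctrl.dwell(.3)
f0=F(8);st('hover');print(f0)
z_=.197
for i in range(24):
    z_-=.0007
    ctrl.move_linear(X(.008,z_),max_speed=.02);f=F(4)-f0
    print(round(z_,4),round(ctrl.get_state()['eef_pos'][2]-.025,4),f.round(2))
    if f[2]>2.0:break
np.save('f0.npy',f0);st()
E
```

```text
over t13.62 u [ 0.0082 -0.0009  0.255 ] F_u [ 0.61 -0.37  0.6 ] w0.0008
hover t14.54 u [0.0081 0.     0.2223] F_u [0.03 0.14 0.12] w0.0006
[0.14530832 0.01024024 0.1019428 ]
0.1963 0.1963 [-0.38 -0.27 -0.37]
0.1956 0.1956 [-0.15 -0.09  0.03]
0.1949 0.1949 [-0.58  0.24 -0.06]
0.1942 0.1942 [ 0.1  -0.12  0.21]
0.1935 0.1935 [ 0.23  0.26 -0.21]
0.1928 0.1928 [ 0.22  0.22 -0.32]
0.1921 0.1921 [0.19 0.41 0.06]
0.1914 0.1914 [-0.3   0.03  0.16]
0.1907 0.1907 [-0.34  0.21 -0.01]
0.19 0.19 [-0.3   0.02 -0.02]
0.1893 0.1893 [-0.54 -0.38 -0.18]
0.1886 0.1886 [ 0.01 -0.03  0.11]
0.1879 0.1881 [-0.04 -0.16  1.95]
0.1872 0.188 [-0.03  0.15  5.95]
 t18.98 u [ 0.0085 -0.      0.213 ] F_u [0.08 0.34 6.3 ] w0.0005
```

The wheel's top rim is at 188.2 mm, the low point of its run-out, so it rises little over the stroke. Contact stiffness is about 6 N/mm and I'm pressing at 6 N. I'll stroke from here.

```bash
cat > stroke.py <<'E'
from h import *
import cv2,threading
X=lambda x,zt:world(p,(x,0,zt+.025))
ctrl.move_linear(X(-.112,.1872),max_speed=.30);st('stroked')
fr=[];tm=[]
for i in range(24):
    tm.append(ctrl.get_state()['clock']);fr.append(imaging.capture("side")["image"][:,:,::-1].copy())
np.savez('spin.npz',f=np.array([g[190:240,305:360] for g in fr]),t=tm)
tiles=[cv2.resize(g[195:240,308:358],None,fx=2.6,fy=2.6,interpolation=cv2.INTER_CUBIC) for g in fr]
rows=[np.hstack(tiles[i:i+6]) for i in range(0,24,6)]
cv2.imwrite('pics/spin.png',np.vstack(rows));print(tm[0],tm[-1])
E
python3 stroke.py
```

```text
stroked t19.52 u [-1.118e-01 -2.000e-04  2.126e-01] F_u [ 0.93 -0.84  0.23] w0.0005
19.525 20.675
```

View pics/spin.png

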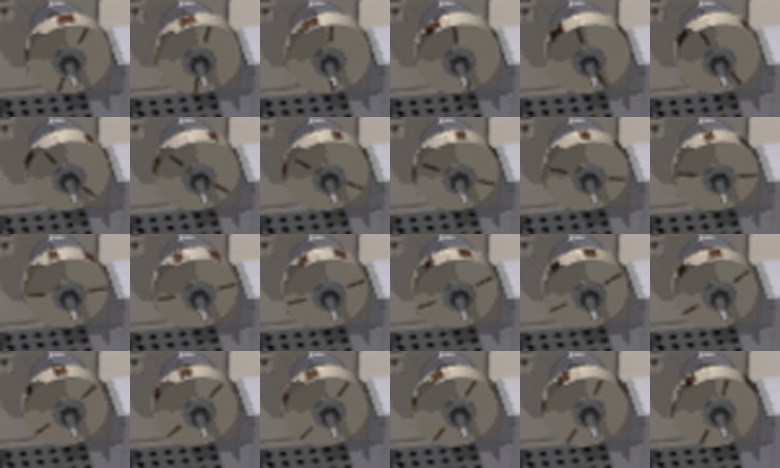

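The wheel spins freely clear of the hood, but only at about 4.5 rad/s falling to 2.4, which would coast a bit under a full turn. I'll let it stop, then stroke again with a longer contact.

Run:
```python
from h import *
import cv2
X=lambda x,zt:world(p,(x,0,zt+.025))
ctrl.move_linear(X(-.112,.205),max_speed=.15)
ctrl.move_linear(X(.013,.205),max_speed=.12)
ctrl.dwell(.5)
a=st();fr=[]
for i in range(3):
    fr.append(imaging.capture("side")["image"][:,:,::-1].copy());ctrl.dwell(.3)
print([float(np.abs(fr[2][200:240,312:350].astype(float)-g[200:240,312:350]).mean().round(2)) for g in fr])
cv2.imwrite('pics/s6.png',np.hstack([cv2.resize(g[180:245,300:365],None,fx=6,fy=6,interpolation=cv2.INTER_CUBIC) for g in (fr[0],fr[2])]))
```

```text
t22.68 u [ 0.0129 -0.      0.2301] F_u [-0.28 -0.71 -0.08] w0.0007
[0.59, 0.59, 0.0]
```

View pics/s6.png

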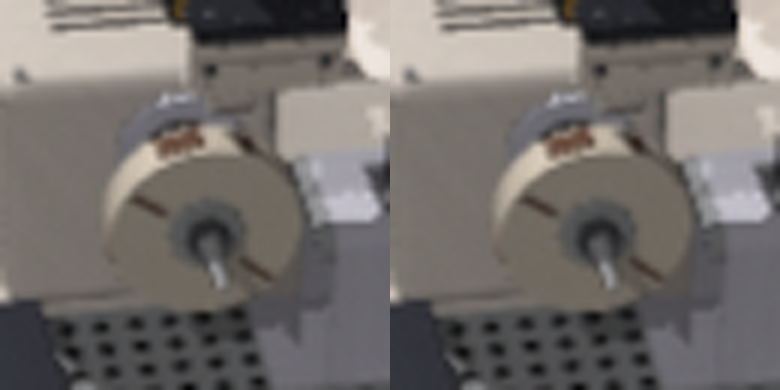

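The wheel has stopped about 380° on from its start, without touching the hood. One turn is only just covered, so I'll make a second, firmer stroke on a slight upward slope to follow the run-out.

```bash
python3 - <<'E'
from h import *
X=lambda x,zt:world(p,(x,0,zt+.025))
ctrl.move_linear(X(.011,.1900),max_speed=.1);ctrl.dwell(.2)
f0=F(8);z_=.1900
for i in range(10):
    z_-=.0005 if i<3 else .0003
    ctrl.move_linear(X(.011,z_),max_speed=.02);f=F(4)-f0
    print(round(z_,4),f.round(2))
    if f[2]>6.0:break
st();np.save('zz.npy',z_)
E
sed -e 's/X(-.112,.1872),max_speed=.30/X(-.112,float(np.load("zz.npy"))+.0019),max_speed=.25/' -e 's/spin/spinb/' stroke.py > stroke2.py; grep move_lin stroke2.py
```

```text
0.1895 [-0.4  -0.16  0.16]
0.189 [ 0.17 -0.13 -0.33]
0.1885 [ 0.26 -0.04 -0.3 ]
0.1882 [ 0.03 -0.32  0.31]
0.1879 [0.24 0.27 0.75]
0.1876 [0.61 0.04 3.14]
0.1873 [0.24 0.22 5.3 ]
0.187 [0.72 0.61 6.72]
 t26.90 u [ 1.160e-02 -1.000e-04  2.128e-01] F_u [0.13 1.38 6.53] w0.0006
ctrl.move_linear(X(-.112,float(np.load("zz.npy"))+.0019),max_speed=.25);st('stroked')
```

```bash
python3 stroke2.py; ls pics | grep spin
```

```text
stroked t27.54 u [-0.1108 -0.0004  0.2143] F_u [ 1.16 -0.14  0.52] w0.0003
27.5417 28.6917
spin.png
spinb.png
```

```bash
ls -t pics | head -2
```

```text
spinb.png
s6.png
```

View pics/spinb.png

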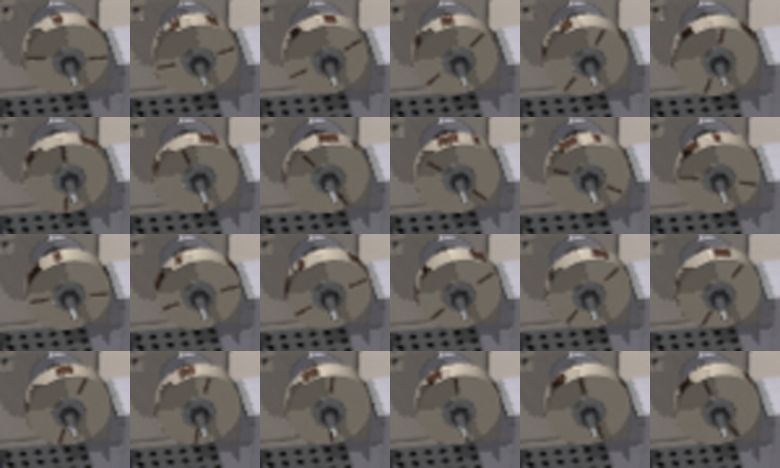

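The second stroke was stronger. The wheel turned about 305° in the 1.15 s after release and is still moving at about 3.5 rad/s. I'll move clear and check.

Run:
```python
from h import *
import cv2
X=lambda x,zt:world(p,(x,0,zt+.025))
ctrl.move_linear(X(-.112,.235),max_speed=.12)
q=np.array(ctrl.get_state()['qpos']);q[0]-=.8
ctrl.move_joints(q);ctrl.dwell(.8);st('aside')
m=np.mean([imaging.capture('top')["image"].astype(float) for _ in range(3)],0)[:,:,::-1];full=m.copy()
b=(335,140,405,225)
A=[np.uint8(np.clip(k[b[1]:b[3],b[0]:b[2]]*1.8,0,255)) for k in(np.load('top5.npy'),m)]
cv2.imwrite('pics/cmp.png',cv2.resize(np.hstack(A),None,fx=5.5,fy=5.5,interpolation=cv2.INTER_NEAREST))
cv2.imwrite('pics/top7.png',np.uint8(full))
sd=imaging.capture('side')["image"][:,:,::-1];ctrl.dwell(.3);sd2=imaging.capture('side')["image"][:,:,::-1]
cv2.imwrite('pics/side7.png',sd);print(np.abs(sd[200:240,312:350].astype(float)-sd2[200:240,312:350]).mean())
cv2.imwrite('pics/side7z.png',cv2.resize(sd[180:245,310:400],None,fx=8.5,fy=8.5,interpolation=cv2.INTER_NEAREST));st()
```

```text
aside t31.26 u [-0.2735 -0.265   0.2596] F_u [-0.79 -0.46 -0.3 ] w0.0002
0.6309210526315789
 t31.81 u [-0.2735 -0.2649  0.2596] F_u [ 0.01 -0.23  0.38] w0.0005
```

View pics/cmp.png

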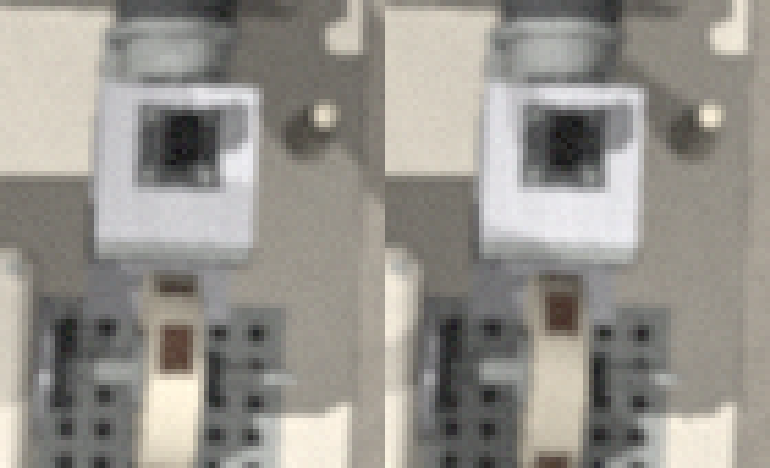

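View pics/top7.png

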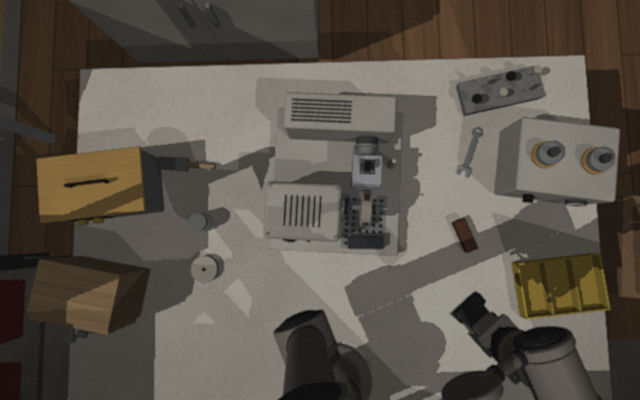

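View pics/side7z.png

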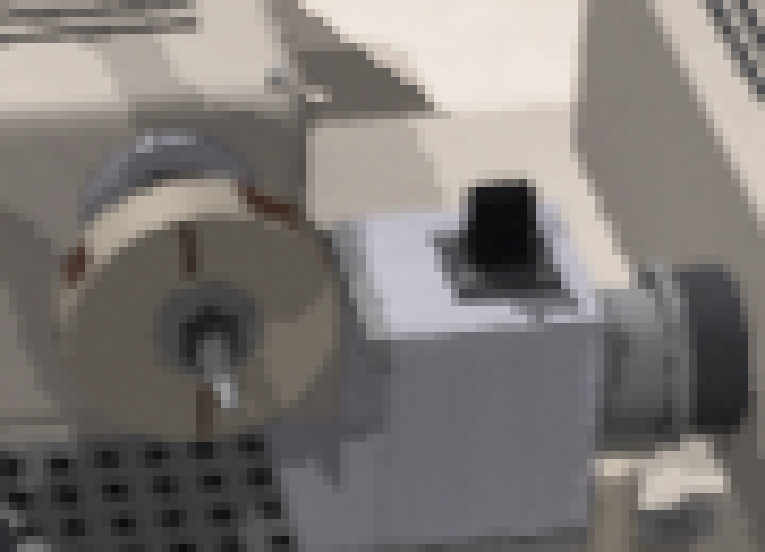

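The hood hasn't moved: its edge and tab are on the same pixels before and after the spin. The wheel is at rest, the bystanders are untouched and the arm is clear, so I'm handing in.

```bash
python3 -c "
from cell import ctrl
print(ctrl.hand_in(),ctrl.get_state()['clock'])"
```

```text
the job is handed in; nothing more can be done
the job is handed in; nothing more can be done
```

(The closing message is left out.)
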